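Open the latched case and draw out the spindle

ROBOT

A 6-joint arm with a two-finger parallel gripper is mounted at the origin on a cart in front of the work surface, level with it; the furniture and walls round the work are solid. World frame = base frame: x ahead of the robot, y to its left, z up, the work surface at z = 0. Lengths are in m, angles in rad, forces in N, time in s.
With the tool pointing down it reaches from about 0.275 to 0.725 m from the base axis. Payload 15.9 kg.
Tool frame: the origin (TCP) lies between the finger pads; the fingertips stand 19 mm ahead of it and the grasp point (between the pads) is the TCP (robot.tip_extent is the distance from the TCP to the fingertips, in m); z points along the fingers, y is the line along which they close (so a half turn about z gives the same grasp; the last joint's range is limited). The gripper opens to 85 mm and grips with 20 to 120 N. Pads are 22 mm wide; open, the fingers measure 114 mm over their backs; the gripper's body (76 mm by 85 mm) begins 54 mm behind the grasp point. The pads swing forward as they close: fully open they stand 13 mm farther back than shut.
Start: joints at [-1.192, 0.213, -0.034, 1.323, 0, 1.571], TCP at [0.185, -0.465, 0.25] pointing down, gripper open.
Joint ranges: [-2.98, 2.98], [-0.74, 1.72], [-1.14, 1.35], [-2.1, 2.04], [-1.57, 1.44], [-3.14, 3.14]. Speed limits (rad/s): [1.89, 1.89, 2.39, 2.57, 3.14, 3.14].

INTERFACE

Orientations are given as [roll, pitch, yaw] about the fixed x, y, z axes, in that order (R = Rz(yaw) Ry(pitch) Rx(roll)).
In Python, from station import robot gives the robot as it stands.
- The arm moves only by the tool servo_tool, never from a script. Its arguments are lists of equal length, an entry for each row: "travel": the shift along the tool's x, y, z in cm, a list of three; "angular": the turn, a rotation vector about the tool's x, y, z in units of 6 degrees (1.0 is 6 degrees), a list of three; "grip": the opening, from -1 (shut) to 1 (fully open). In form: {"travel": [[tx, ty, tz], ...], "angular": [[ax, ay, az], ...], "grip": [grip, ...]}. A call has 1 to 5 rows; each row shifts and turns the commanded pose from where the row before left it, along the tool's axes as they then stand; what a row does not reach is not made up. A row lasts 1/12 s, in which the tool goes at most 41.7 mm and 7.16 degrees, less where a joint would pass 70% of its speed; a pose out of reach is approached as far as the arm can. A call is refused whole if a number of a shift passes 4.17 or a number of a turn 1, either way. A call with a gripper value outside its range is refused whole. The fingers move at their own pace and stop on an object; the grip force is fixed at half the most. Time passes only in rows, so rows that do not move let the fingers close. It gives the time, the measured TCP pose, the force, the opening and the grip force at its end, in the units of the state.
- robot.sense(): the state, without advancing time (a new reading comes with each control period).
- robot.get_image(name): name is "scene" or "top" or "wrist"; returns a dict with "color" (420x560x3 uint8, red, green, blue), "z_map" (420x560 float32, m along the optical axis (not along the pixel's ray), 0 where there is no reading), "intrinsics" (3x3 intrinsics, pixels), "origin" and "rotation" of the camera in the world; the wrist camera has in their place "mount" (4x4, takes a point from camera to tool coordinates, whose origin is the TCP and whose axes are the flange's). Camera axes: x right, y down, z forward; pixel columns grow to the right and rows downward; lengths in m; the calibration is good to about 2 mm. The wrist camera is an equidistant fisheye: a pixel r from the principal point sees the ray r / f radians off the axis. A picture is of the moment at which its call begins: read the wrist's pose just before it.
- robot.job_done(): hands the job in; it is judged then, once.
Trained networks look in a picture, given as the dict that the camera call returned (one of the last four; its "shot" number tells which), for a name from the list of things; names that differ only in an ending like _2 or _b are one class to them, and where a whole thing is asked for, a point or a joint stands for the part that bears it (a point fixed in the world has none). Each returns a list of dicts, best first, with "confidence" (0 to 1); they miss things now and then, are a little off and sometimes report something else, mostly with a low value. They report only what shows in the picture. A call takes as long as a camera call. They do not tell look-alikes from the thing itself.
- robot.find_in(picture, target): "location" ([column, row] as shares, 0 to 1, of the picture: columns of its width, rows of its height, amid what is visible of it).
- robot.place_of(picture, target): "location" ([column, row] as shares, 0 to 1, of the picture: columns of its width, rows of its height: a listed point, or the origin of a listed thing).
The state is a dict: "clock": time; "joints": joint angles; "joint_vel": joint speeds; "joint_torque": joint torques, N m; "tool_pos": TCP position; "tcp_rot": TCP orientation; "force": force on the tool from outside, world axes, zero at the start; "moment": the same for the moment, N m; "opening": finger opening in m; "grip_force": force on a finger pad.
Only numpy, scipy, OpenCV 4.12 (cv2) and the standard library are available. Lean on these libraries where they do the work, as an engineer would, in place of code of your own. Each camera call takes 0.05 s, during which the arm holds its last target. There are 200 camera calls.

TASK

Open the grey instrument case: pull up the recessed paddle handle in its lid to trip the latch and, with the paddle still pulled, raise the lid until it stands wide open by itself, 70 degrees or more. Then draw the spindle straight up out of its sleeve inside the case, stand it upright, head up, on the floor of the aluminium tray, and let go, leaving the lid open and the other things on the worktop where they are.

Things in the scene. Friction and masses are not known exactly. Their poses are not given: they have to be found in the camera images.
- case: Instrument case, fixed: grey box 225 (x) by 190 (y) mm, rim 115 mm high, lid 12 mm thick on top, walls and floor 5 mm. Origin: centre of its underside; x points from its front to its hinge side, y along the hinge, z up. It stands with its front turned to the robot's left, hinge side to the right. Paddle in the half of the lid with negative y (nearer the robot), sleeve inside under the other half.
- lid_hinge (a point): Point on the lid's hinge axis, in line with the middle of the paddle: (112.5, -30, 115) mm in the case's frame. The axis runs along the case's y.
- case_lid (a joint): Lid angle in rad: 0 shut, stop at 1.6 (92 degrees). The lid (0.45 kg, front edge 225 mm from the hinge axis) turns about the case's +y, front edge rising. A stiff hinge keeps it wherever it is left; raising it takes 8 to 11 N at the pull bar. It cannot be raised while the latch holds.
- pull_bar (a point): Middle of the paddle's round pull bar, 12 mm thick, 72 mm long, along the case's y. Lid shut, it lies 136 mm in front of the hinge axis, 119 mm above the case's underside, its centre 8 mm below the lid's top. Behind it (towards the hinge) is a finger slot 36 mm long, 56 mm wide between the paddle's arms; in front of it 40 mm are free. Axes: the paddle's.
- dish_floor (a point): Centre of the floor of the open dish in which the paddle lies: the dish is 122 mm (along case x) by 84 mm (along case y), sunk 38 mm into the lid; its floor is 30 mm below the centre of the pull bar.
- case_paddle (a joint): Paddle angle against the lid in rad: 0 flush, stop at 0.55. Its axis is parallel to the lid's, 70 mm behind the bar and 66 mm in front of the lid's hinge axis (with the lid shut 4 mm higher than it); the bar is pulled up. A spring (1.3 to 4 N at the bar) returns it. Beyond 0.32 rad the latch bolt is withdrawn and the lid is free; it must stay pulled until the lid has begun to rise.
- sleeve_mouth (a point): Centre of the mouth of the sleeve: a white block 46 x 46 mm on the case's floor, at (-62, 58) mm in the case's frame, top 55 mm above the case's underside, with an upright hole about 30 mm wide and 50 mm deep down to the case's floor.
- spindle: Metal shaft 28 mm thick with a head 36 mm thick and 25 mm tall, 100 mm long overall, about 0.25 kg. Origin: centre of its foot; z along it to the head. It stands in the sleeve with about 1 mm of play all round, foot on the case's floor; its head's top is 105 mm above the case's underside, 10 mm below the rim.
- tray: Aluminium tray, 95 (x) by 110 (y) mm outside, walls 20 mm high and 4 mm thick, fixed on the worktop to the left of the case. Origin: centre of its underside; its inner floor is 4 mm above that.
- beaker: Glass beaker 55 mm wide, 70 mm tall, a bystander to the right; origin: centre of its underside.
- petri: Round dish with lid, 59 mm wide, 15 mm tall, a bystander behind the gap between tray and case; origin: centre of its underside.
- timer: Timer 60 x 64 x 20 mm, a bystander to the left of the tray; origin: centre of its underside.
- tape: Roll of tape 68 mm wide, 19 mm tall, a bystander further left; origin: centre of its underside.
Not all that is in view belongs to the job. There is more than one size of the tray; the job needs the larger.

How it is judged:
On the way, in this order (a step that is already met when the one before it is completed fails the run):
1. the paddle is pulled and the lid rises with it (paddle over 0.3 rad, lid over 0.12 rad) (value of joint case_paddle above 0.3 rad and value of joint case_lid above 0.12 rad), for 0.1 s.
2. the lid is raised more than 1.15 rad (66 degrees) (value of joint case_lid above 1.15 rad), for 0.2 s.
3. the spindle is drawn upright (within 0.35 rad) out of its sleeve, foot 52 mm above the case floor (z of spindle in the frame of case above 0.057 m and angle between spindle's own z axis and vertical below 0.35 rad), for 0.1 s.
At the end, for the whole second after the job is handed in: The lid stands open by more than 1.15 rad (66 degrees); the spindle stands upright (within 0.1 rad), head up, at rest on the tray's floor (foot within 10 mm of the tray's underside, its axis within 40 mm (x) by 47 mm (y) of the tray's centre) (value of joint case_lid above 1.15 rad and x of spindle in the frame of tray between -0.04 and 0.04 m and y of spindle in the frame of tray between -0.047 and 0.047 m and z of spindle in the frame of tray below 0.01 m and angle between spindle's own z axis and vertical below 0.1 rad and linear speed of spindle below 0.02 m/s); the robot touches nothing.
It fails at once if a bystander is moved more than 40 mm (distance of any of beaker, petri, timer, tape from where it was at the start of the episode above 0.04 m).
It also fails if it takes over 59 s, if anything falls off the work surface, if the arm or the gripper's body presses on something with over 40 N, if the wrist force passes 120 N, or if a joint passes its speed limit or range.

## Working session

There is one attempt and no reset: what is moved stays moved. The work goes in short steps, Python scripts to look and compute and a tool call to move; the robot and the scene stay as the last step left them, time stands still between calls to the robot, and variables do not carry over. Pictures are saved under pics/ and viewed, at most 14 in all, crops included, and the job is handed in when it is done.

Besides the shell and the picture viewer there is one more tool, called as name(argument=value, ...) on one line, values as JSON. servo_tool: Moves the arm, as the interface text tells. Its arguments: {"type":"object","properties":{"travel":{"type":"array"},"angular":{"type":"array"},"grip":{"type":"array"}},"required":["travel","angular","grip"]}

```bash
mkdir -p pics; cat > h.py <<'E'
import numpy as np, cv2
from station import robot
from scipy.spatial.transform import Rotation as R
def px(im,u,v,z=None):
    K=im["intrinsics"];u=float(u);v=float(v)
    if z is None:
        p=im["z_map"][int(v)-1:int(v)+2,int(u)-1:int(u)+2];d=np.median(p[p>0]) if (p>0).any() else 0
    r=np.array([(u-K[0][2])/K[0][0],(v-K[1][2])/K[1][1],1.0]);Rm=np.array(im["rotation"]);o=np.array(im["origin"])
    if z is None: return o+Rm@(r*d)
    w=Rm@r; return o+w*(z-o[2])/w[2]
def save(im,n): cv2.imwrite("pics/"+n,im["color"][:,:,::-1])
E
python3 - <<'E'
from h import *
s=robot.sense();print({k:np.round(v,3).tolist() for k,v in s.items()})
for c in ["scene","top"]:
    im=robot.get_image(c);save(im,c+"0.png");print(c,np.round(im["origin"],3))
    for t in ["case","pull_bar","lid_hinge","dish_floor","tray","petri","beaker","timer","tape"]:
        for d in robot.place_of(im,t)[:3]:
            u,v=d["location"][0]*560,d["location"][1]*420
            print(t,round(d["confidence"],2),round(u),round(v),np.round(px(im,u,v),3))
E
```

```text
{'clock': 0.0, 'joints': [-1.192, 0.213, -0.035, 1.324, -0.0, 1.571], 'joint_vel': [0.001, -0.0, 0.001, 0.0, 0.001, 0.0], 'joint_torque': [-0.003, -68.618, 48.711, 0.018, -0.0, -0.0], 'tool_pos': [0.185, -0.464, 0.25], 'tcp_rot': [-3.14, 0.0, 0.379], 'force': [0.159, -1.277, 1.072], 'moment': [0.038, 0.024, -0.034], 'grip_force': 0.0, 'opening': 0.085}
scene [-0.772 -1.025  0.808]
case 0.93 356 250 [-2.655 -2.908 -1.075]
pull_bar 0.59 344 214 [-2.151 -2.405 -0.572]
lid_hinge 0.67 381 231 [-2.797 -3.051 -1.218]
lid_hinge 0.41 400 286 [-2.779 -3.032 -1.199]
dish_floor 0.57 345 225 [-2.59  -2.843 -1.01 ]
tray 0.7 236 220 [-2.179 -2.432 -0.6  ]
tray 0.65 272 232 [-2.352 -2.606 -0.773]
petri 0.6 303 228 [-2.022 -2.276 -0.443]
beaker 0.64 401 285 [-2.784 -3.037 -1.205]
beaker 0.17 308 227 [-2.037 -2.29  -0.457]
timer 0.69 196 211 [-1.914 -2.168 -0.335]
top [ 0.314 -0.104  1.334]
case 0.61 358 195 [-2.316 -2.734 -1.295]
pull_bar 0.78 355 201 [-2.276 -2.694 -1.255]
lid_hinge 0.82 404 206 [-2.668 -3.086 -1.648]
lid_hinge 0.2 360 203 [-2.387 -2.806 -1.367]
dish_floor 0.71 357 202 [-2.292 -2.711 -1.272]
tray 0.86 217 224 [-1.266 -1.684 -0.246]
tray 0.81 265 219 [-1.703 -2.121 -0.683]
petri 0.74 291 188 [-1.946 -2.364 -0.925]
beaker 0.89 435 235 [-3.211 -3.629 -2.19 ]
beaker 0.72 359 198 [-2.389 -2.807 -1.368]
timer 0.61 164 235 [-0.761 -1.179  0.26 ]
tape 0.74 128 232 [-0.449 -0.868  0.571]
```

```bash
python3 - <<'E'
from h import *
im=robot.get_image("top");print(im["rotation"],im["intrinsics"])
a=cv2.imread("pics/top0.png");b=cv2.imread("pics/scene0.png")
c=cv2.resize(a[130:300,90:470],(800,358),interpolation=cv2.INTER_CUBIC)
cv2.imwrite("pics/tc.png",c)
E
```

```text
[-2.96889724  0.01457259 -1.57824177] [[437.11998397   0.         276.85626141]
 [  0.         437.11998397 205.55580728]
 [  0.           0.           1.        ]]
```

View pics/tc.png

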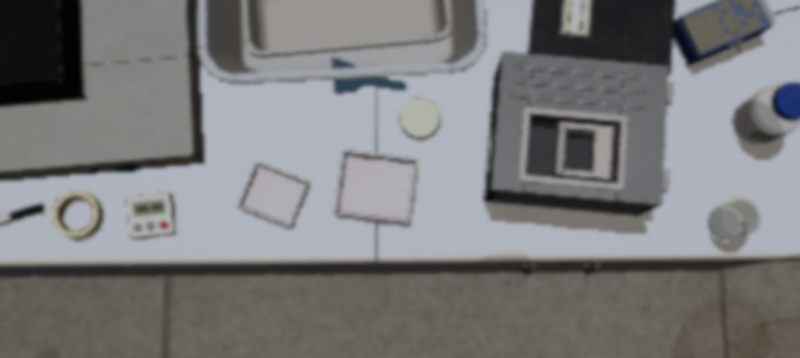

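View pics/scene0.png

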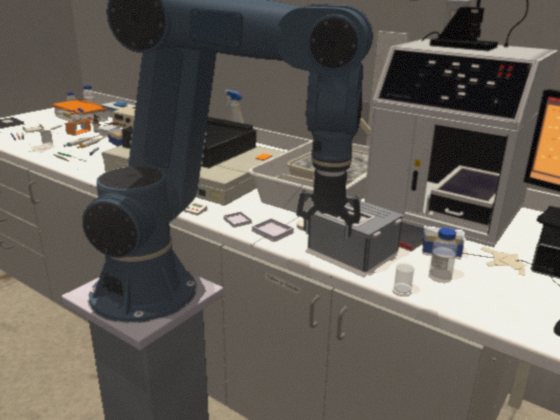

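The top crop shows two tray-like things: a smaller one at crop (274,195), top (220,223), and a larger one at crop (377,188), top (269,219). The larger one fits (bigger, directly left of the case), and I'll check its size by measurement. The case is at crop (580,135), with its paddle slot at (580,148) and the light bar at about (557,148).

```bash
sed -i 's/Rm=np.array(im\["rotation"\])/Rm=R.from_euler("xyz",im["rotation"]).as_matrix()/' h.py
python3 - <<'E'
from h import *
im=robot.get_image("top")
for t in ["case","pull_bar","lid_hinge","dish_floor","tray","petri","beaker","timer","tape"]:
    for d in robot.place_of(im,t)[:2]:
        u,v=d["location"][0]*560,d["location"][1]*420
        zz={"case":0,"pull_bar":.119,"lid_hinge":.115,"dish_floor":.089}.get(t,.0)
        print(t,round(d["confidence"],2),round(u),round(v),np.round(px(im,u,v),3),np.round(px(im,u,v,zz),3))
# lid rect & trays by depth
K=im["intrinsics"];Rm=R.from_euler("xyz",im["rotation"]).as_matrix()
v,u=np.mgrid[:420,:560];d=im["z_map"]
P=np.stack([(u-K[0,2])/K[0,0]*d,(v-K[1,2])/K[1,1]*d,d],-1)@Rm.T+im["origin"]
np.save("P.npy",P)
reg=(P[...,2]>.105)&(P[...,2]<.145)&(P[...,1]<-.1)&(P[...,1]>-.45)&(P[...,0]>.2)&(P[...,0]<.6)&(d>0)
n,l,st,c=cv2.connectedComponentsWithStats(reg.astype(np.uint8));i=1+np.argmax(st[1:,4]);pts=P[l==i]
print("lid",cv2.minAreaRect(pts[:,:2].astype(np.float32)*1000),np.percentile(pts[:,2],[5,50,95]))
for (a,b) in [(269,219),(220,223)]:
    s=P[b-32:b+32,a-27:a+27].reshape(-1,3);w=s[(s[:,2]>.009)&(s[:,2]<.03)]
    print("tray",len(w),cv2.minAreaRect(w[:,:2].astype(np.float32)*1000),np.median(s[:,2]))
cr=cv2.resize(im["color"][150:250,190:400,::-1],(798,380),interpolation=cv2.INTER_CUBIC);cv2.imwrite("pics/cr.png",cr)
E
```

```text
case 0.93 360 198 [ 0.55  -0.328  0.09 ] [ 0.567 -0.345  0.   ]
pull_bar 0.98 354 201 [ 0.538 -0.306  0.12 ] [ 0.538 -0.306  0.119]
lid_hinge 0.77 404 207 [ 0.517 -0.442  0.126] [ 0.519 -0.445  0.115]
dish_floor 0.62 360 202 [ 0.539 -0.328  0.089] [ 0.539 -0.328  0.089]
tray 0.63 218 223 [0.493 0.095 0.001] [0.494 0.095 0.   ]
tray 0.56 270 217 [ 0.51  -0.064  0.002] [ 0.51  -0.064  0.   ]
beaker 0.79 437 235 [ 0.451 -0.573  0.002] [ 0.451 -0.574  0.   ]
timer 0.86 163 234 [0.459 0.26  0.014] [0.46  0.264 0.   ]
timer 0.7 403 206 [ 0.519 -0.439  0.127] [ 0.54  -0.474  0.   ]
tape 0.54 127 232 [ 0.469  0.375 -0.001] [0.469 0.375 0.   ]
lid ((537.9503784179688, -335.698974609375), (233.32476806640625, 139.28341674804688), 85.87419128417969) [0.11789441 0.12643722 0.13108925]
tray 349 ((533.3292846679688, -71.63421630859375), (127.47498321533203, 154.9224853515625), 82.42295837402344) 0.001130705138505217
tray 127 ((491.5911865234375, 103.01050567626953), (132.39674377441406, 92.20128631591797), 72.88481903076172) 0.00044980545483808143
```

View pics/cr.png

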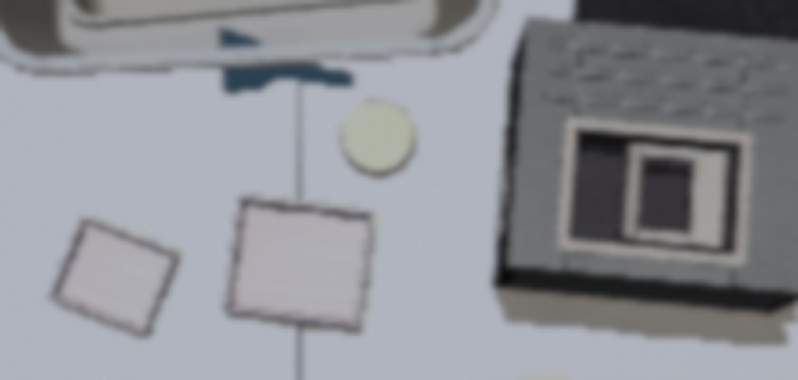

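The larger tray is at crop (302,265), about 1.4 times the small one at (115,277), so it is the target. The paddle's bar is the thin white beam at crop (634,192), with the finger slot to its right and the plate beyond. Moving above the bar.

servo_tool(travel=[[3.9,-0.1,0],[3.9,-0.1,0],[3.9,-0.1,0],[3.9,-0.1,0],[3.9,-0.1,0]], angular=[[0,0,0],[0,0,0],[0,0,0],[0,0,0],[0,0,0]], grip=[1,1,1,1,1])

```text
clock: 1.97
tool_pos: [0.3657, -0.3868, 0.2504]
tcp_rot: [3.141, -0.0, 0.379]
force: [-0.1, -0.9, 0.4]
opening: 0.085
grip_force: 0.0
```

servo_tool(travel=[[3.9,-0.1,0],[3.9,-0.1,0],[3.9,-0.1,0],[3.9,-0.1,0],[3.7,-0.1,0]], angular=[[0,0,0],[0,0,0],[0,0,0],[0,0,0],[0,0,0]], grip=[1,1,1,1,1])

```text
clock: 2.38
tool_pos: [0.5435, -0.3104, 0.2502]
tcp_rot: [3.142, -0.0, 0.379]
force: [-0.1, -0.4, 1.3]
opening: 0.0849
grip_force: 0.0
```

servo_tool(travel=[[0,0,0],[0,0,0],[0,0,0],[0,0,0],[0,0,0]], angular=[[0,0,0.86],[0,0,0.86],[0,0,0.86],[0,0,0.86],[0,0,0.86]], grip=[0.2,0.2,0.2,0.2,0.2])

```text
clock: 2.8
tool_pos: [0.5418, -0.3116, 0.2501]
tcp_rot: [-3.141, 0.0, -0.076]
force: [0.3, -0.6, 0.3]
opening: 0.0513
grip_force: 0.0
```

```bash
cat >> h.py <<'E'
def wpx(im,s,u,v,z=None):
    K=im["intrinsics"];a=np.array([u-K[0][2],v-K[1][2]]);th=np.hypot(a[0]/K[0][0],a[1]/K[1][1])
    r=np.append(a/np.hypot(*a)*np.sin(th),np.cos(th));M=np.array(im["mount"]);T=R.from_euler("xyz",s["tcp_rot"]).as_matrix()
    o=T@M[:3,3]+s["tool_pos"];w=T@(M[:3,:3]@r)
    if z is not None: return o+w*(z-o[2])/w[2]
    p=im["z_map"][int(v)-1:int(v)+2,int(u)-1:int(u)+2];d=np.median(p[p>0]) if (p>0).any() else 0
    return o+w*d/r[2]
E
python3 - <<'E'
from h import *
s=robot.sense();print({k:np.round(s[k],3).tolist() for k in ["clock","joints","tool_pos","tcp_rot","opening","force"]})
im=robot.get_image("wrist");save(im,"w1.png")
for t,z in [("pull_bar",.119),("dish_floor",.089),("lid_hinge",.115)]:
    for d in robot.place_of(im,t)[:2]:
        u,v=d["location"][0]*560,d["location"][1]*420
        print(t,round(d["confidence"],2),round(u),round(v),np.round(wpx(im,s,u,v),4),np.round(wpx(im,s,u,v,z),4))
E
```

```text
{'clock': 2.8, 'joints': [-0.522, 0.486, 0.351, 1.437, -0.0, 2.695], 'tool_pos': [0.542, -0.312, 0.25], 'tcp_rot': [-3.141, 0.0, -0.076], 'opening': 0.051, 'force': [0.277, -0.556, 0.286]}
pull_bar 0.7 282 203 [ 0.5437 -0.3107  0.1251] [ 0.542  -0.3106  0.119 ]
dish_floor 0.81 299 192 [ 0.5437 -0.3258  0.0899] [ 0.5435 -0.3259  0.089 ]
lid_hinge 0.64 437 206 [ 0.5323 -0.4421  0.1278] [ 0.5282 -0.4486  0.115 ]
```

View pics/w1.png

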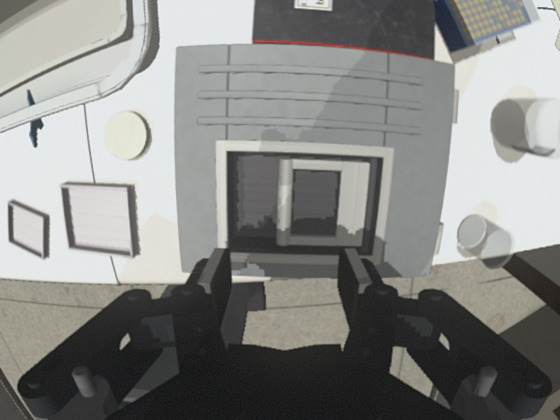

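The wrist view shows the bar as the light vertical strip at (284,203), with the slot to its right at (315,203), and the fingers straddle it in line. Narrowing the opening and going down.

servo_tool(travel=[[0,0,2],[0,0,2],[0,0,2],[0,0,2],[0,0,1]], angular=[[0,0,0],[0,0,0],[0,0,0],[0,0,0],[0,0,0]], grip=[-0.1,-0.1,-0.1,-0.1,-0.1])

```text
clock: 3.42
tool_pos: [0.5408, -0.3113, 0.1579]
tcp_rot: [-3.14, 0.002, -0.069]
force: [-0.8, 0.1, 0.3]
opening: 0.0387
grip_force: 0.0
```

servo_tool(travel=[[0,0,1],[0,0,1],[0,0,1],[0,0,0.9],[0,0,0]], angular=[[0,0,0],[0,0,0],[0,0,0],[0,0,0],[0,0,0]], grip=[-0.1,-0.1,-0.1,-0.1,-0.1])

```text
clock: 3.83
tool_pos: [0.5411, -0.3114, 0.1196]
tcp_rot: [-3.141, 0.002, -0.071]
force: [-0.8, -0.2, -0.7]
opening: 0.0386
grip_force: 0.0
```

servo_tool(travel=[[0,0,0],[0,0,0],[0,0,0],[0,0,0],[0,0,0]], angular=[[0,0,0],[0,0,0],[0,0,0],[0,0,0],[0,0,0]], grip=[-1,-1,-1,-1,-1])

```text
clock: 4.25
tool_pos: [0.542, -0.3117, 0.1219]
tcp_rot: [3.142, -0.001, -0.072]
force: [-0.5, 3.8, 4.3]
opening: 0.0097
grip_force: 58.6
```

servo_tool(travel=[[0,0.03,-0.63],[0,0.03,-0.63],[0,0.03,-0.63],[0,0.03,-0.63],[0,0.03,-0.63]], angular=[[0.86,0,0],[0.86,0,0],[0.86,0,0],[0.86,0,0],[0.86,0,0]], grip=[-1,-1,-1,-1,-1])

```text
clock: 4.67
tool_pos: [0.5411, -0.32, 0.1526]
tcp_rot: [-2.689, -0.001, -0.072]
force: [-0.0, -8.1, -7.9]
opening: 0.01
grip_force: 58.7
```

servo_tool(travel=[[0,-0.11,-0.69],[0,-0.11,-0.69],[0,-0.11,-0.69],[0,-0.11,-0.69],[0,-0.11,-0.69]], angular=[[0.5,0,0],[0.5,0,0],[0.5,0,0],[0.5,0,0],[0.5,0,0]], grip=[-1,-1,-1,-1,-1])

```text
clock: 5.08
tool_pos: [0.5396, -0.3341, 0.1824]
tcp_rot: [-2.431, 0.0, -0.071]
force: [3.9, -17.1, -21.7]
opening: 0.0097
grip_force: 59.0
```

```bash
python3 - <<'E'
from h import *
s=robot.sense();print({k:np.round(s[k],3).tolist() for k in ["clock","joints","tool_pos","tcp_rot","opening","force","moment","grip_force"]})
a=robot.get_image("wrist");save(a,"w2.png");b=robot.get_image("scene")
w=cv2.resize(a["color"],(400,300));c=cv2.resize(b["color"][170:290,270:430],(400,300))
cv2.imwrite("pics/p2.png",np.hstack([w,c])[:,:,::-1])
E
```

```text
{'clock': 5.083, 'joints': [-0.787, 1.029, 0.949, 2.005, 0.515, 2.288], 'tool_pos': [0.54, -0.334, 0.182], 'tcp_rot': [-2.431, 0.0, -0.071], 'opening': 0.01, 'force': [3.87, -17.078, -21.725], 'moment': [-5.819, -0.373, -0.832], 'grip_force': 59.046}
```

View pics/p2.png

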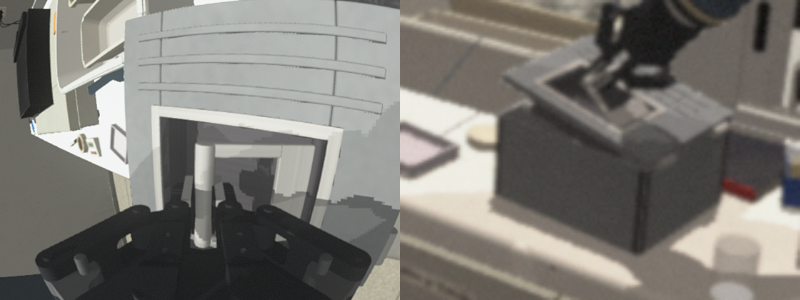

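The wrist half shows the bar at (205,190) gripped. The scene half shows the lid about 15° up with the paddle pulled. Joint 4 is close to its range, so I'll lean the tool along the bar while continuing, using computed row shifts.

```bash
cat > arc.py <<'E'
from h import *
def rows(pol0,pol1,r0,r1,turn,n,H=np.array([.532,-.447,.115])):
    "turn: total (x,y) units of tool turn; prints shifts in cm per row"
    s=robot.sense();T=R.from_euler("xyz",s["tcp_rot"]);cx=np.array([-.0715,-.9974,0]);b=np.array(s["tool_pos"])
    off=b-H;f=-(off@cx);print("now r,pol",np.hypot(f,off[2]),np.degrees(np.arctan2(off[2],f)))
    P=lambda t:(lambda r,q:np.array([-cx[0]*r*np.cos(q),-cx[1]*r*np.cos(q),r*np.sin(q)]))(r0+(r1-r0)*t,np.radians(pol0+(pol1-pol0)*t))
    d=np.radians(6)*np.array([turn[0],turn[1],0])/n
    for i in range(n):
        print(np.round(T.inv().apply(P((i+1)/n)-P(i/n))*100,2),np.round([turn[0]/n,turn[1]/n],2)); T=T*R.from_rotvec(d)
E
python3 -c "
from arc import *
rows(30.7,66,.132,.129,(2,5),15)"
```

```text
now r,pol 0.13162845877419027 30.298933224583244
[-0.   -0.07 -0.54] [0.13 0.33]
[ 0.02 -0.05 -0.54] [0.13 0.33]
[ 0.04 -0.04 -0.54] [0.13 0.33]
[ 0.06 -0.02 -0.54] [0.13 0.33]
[ 0.07 -0.01 -0.53] [0.13 0.33]
[ 0.09  0.01 -0.53] [0.13 0.33]
[ 0.11  0.02 -0.53] [0.13 0.33]
[ 0.13  0.04 -0.52] [0.13 0.33]
[ 0.15  0.05 -0.51] [0.13 0.33]
[ 0.16  0.07 -0.51] [0.13 0.33]
[ 0.18  0.08 -0.5 ] [0.13 0.33]
[ 0.19  0.09 -0.49] [0.13 0.33]
[ 0.21  0.11 -0.48] [0.13 0.33]
[ 0.22  0.12 -0.47] [0.13 0.33]
[ 0.23  0.14 -0.46] [0.13 0.33]
```

servo_tool(travel=[[0,0,-0.54],[0.02,0,-0.54],[0.04,0,-0.54],[0.06,0,-0.54],[0.07,0,-0.53]], angular=[[0.1,0.33,0],[0.1,0.33,0],[0.1,0.33,0],[0.1,0.33,0],[0.1,0.33,0]], grip=[-1,-1,-1,-1,-1])

```text
clock: 5.6
tool_pos: [0.5391, -0.3498, 0.2035]
tcp_rot: [-2.368, -0.128, -0.189]
force: [5.8, 8.2, -8.2]
opening: 0.01
grip_force: 58.7
```

```bash
python3 -c "
from h import *
s=robot.sense();print({k:np.round(s[k],3).tolist() for k in ['clock','joints','tool_pos','tcp_rot','force','moment']})"
```

```text
{'clock': 5.6, 'joints': [-0.858, 0.93, 0.773, 1.886, 0.649, 2.259], 'tool_pos': [0.539, -0.35, 0.203], 'tcp_rot': [-2.368, -0.128, -0.189], 'force': [5.816, 8.236, -8.16], 'moment': [-0.154, 0.452, -0.161]}
```

servo_tool(travel=[[0.09,0.01,-0.53],[0.11,0.02,-0.53],[0.13,0.04,-0.52],[0.15,0.05,-0.51],[0.16,0.07,-0.51]], angular=[[0.13,0.33,0],[0.13,0.33,0],[0.13,0.33,0],[0.13,0.33,0],[0.13,0.33,0]], grip=[-1,-1,-1,-1,-1])

```text
clock: 6.02
tool_pos: [0.5384, -0.3696, 0.222]
tcp_rot: [-2.275, -0.247, -0.318]
force: [17.0, 10.2, -0.5]
opening: 0.0096
grip_force: 58.1
```

servo_tool(travel=[[0.18,0.08,-0.5],[0.19,0.09,-0.49],[0.21,0.11,-0.48],[0.22,0.12,-0.47],[0.23,0.14,-0.46]], angular=[[0.13,0.33,0],[0.13,0.33,0],[0.13,0.33,0],[0.13,0.33,0],[0.13,0.33,0]], grip=[-1,-1,-1,-1,-1])

```text
clock: 6.43
tool_pos: [0.5367, -0.3923, 0.2363]
tcp_rot: [-2.163, -0.351, -0.462]
force: [5.5, 20.2, 13.2]
opening: 0.0095
grip_force: 64.6
```

```bash
python3 -c "
from arc import *
s=robot.sense();print({k:np.round(s[k],3).tolist() for k in ['clock','joints','tool_pos','tcp_rot','force','moment']})
rows(66,92,.13,.13,(2,1),10)"
```

```text
{'clock': 6.433, 'joints': [-1.001, 0.846, 0.556, 1.743, 0.945, 2.175], 'tool_pos': [0.537, -0.392, 0.236], 'tcp_rot': [-2.163, -0.351, -0.462], 'force': [5.503, 20.186, 13.204], 'moment': [3.705, -0.322, 1.301]}
now r,pol 0.1331513099394783 65.65004960236705
[ 0.27  0.16 -0.5 ] [0.2 0.1]
[ 0.27  0.18 -0.49] [0.2 0.1]
[ 0.27  0.19 -0.49] [0.2 0.1]
[ 0.27  0.21 -0.48] [0.2 0.1]
[ 0.27  0.22 -0.48] [0.2 0.1]
[ 0.27  0.24 -0.47] [0.2 0.1]
[ 0.26  0.25 -0.46] [0.2 0.1]
[ 0.26  0.27 -0.46] [0.2 0.1]
[ 0.25  0.28 -0.45] [0.2 0.1]
[ 0.25  0.29 -0.45] [0.2 0.1]
```

servo_tool(travel=[[0.27,0.1,-0.52],[0.27,0.12,-0.5],[0.27,0.13,-0.5],[0.27,0.17,-0.49],[0.27,0.2,-0.48]], angular=[[0.22,0.1,0],[0.22,0.1,0],[0.22,0.1,0],[0.22,0.1,0],[0.22,0.1,0]], grip=[-1,-1,-1,-1,-1])

```text
clock: 6.85
tool_pos: [0.535, -0.4201, 0.2471]
tcp_rot: [-2.032, -0.379, -0.51]
force: [17.4, 10.5, 7.2]
opening: 0.0098
grip_force: 71.8
```

```bash
python3 -c "
from arc import *
s=robot.sense();print({k:np.round(s[k],3).tolist() for k in ['clock','joints','tool_pos','tcp_rot','force','moment']})
rows(79,97,.135,.135,(2.5,.5),8)"
```

```text
{'clock': 6.85, 'joints': [-1.047, 1.013, 0.795, 2.007, 1.023, 1.991], 'tool_pos': [0.535, -0.42, 0.247], 'tcp_rot': [-2.032, -0.379, -0.51], 'force': [17.443, 10.542, 7.226], 'moment': [1.337, -0.686, -1.697]}
now r,pol 0.1348528265932038 78.4117106378434
[ 0.24  0.21 -0.42] [0.31 0.06]
[ 0.24  0.21 -0.42] [0.31 0.06]
[ 0.23  0.22 -0.42] [0.31 0.06]
[ 0.23  0.22 -0.42] [0.31 0.06]
[ 0.22  0.23 -0.42] [0.31 0.06]
[ 0.22  0.23 -0.42] [0.31 0.06]
[ 0.21  0.24 -0.42] [0.31 0.06]
[ 0.21  0.24 -0.43] [0.31 0.06]
```

```bash
python3 -c "
from arc import *
rows(78.4,95,.135,.135,(-0.3,2),8)"
```

```text
now r,pol 0.1348528265932038 78.4117106378434
[ 0.22  0.19 -0.39] [-0.04  0.25]
[ 0.23  0.2  -0.38] [-0.04  0.25]
[ 0.23  0.22 -0.37] [-0.04  0.25]
[ 0.23  0.24 -0.36] [-0.04  0.25]
[ 0.24  0.26 -0.34] [-0.04  0.25]
[ 0.24  0.27 -0.33] [-0.04  0.25]
[ 0.24  0.29 -0.32] [-0.04  0.25]
[ 0.24  0.3  -0.3 ] [-0.04  0.25]
```

servo_tool(travel=[[0.25,0.19,-0.39],[0.25,0.2,-0.38],[0.26,0.22,-0.37],[0.26,0.24,-0.36],[0.26,0.26,-0.34]], angular=[[-0.04,0.25,0],[-0.04,0.25,0],[-0.04,0.25,0],[-0.04,0.25,0],[-0.04,0.25,0]], grip=[-1,-1,-1,-1,-1])

```text
clock: 7.27
tool_pos: [0.5339, -0.4451, 0.2521]
tcp_rot: [-2.002, -0.437, -0.641]
force: [17.8, 0.6, 31.9]
opening: 0.0097
grip_force: 63.6
```

```bash
python3 -c "
from arc import *
s=robot.sense();print({k:np.round(s[k],3).tolist() for k in ['clock','joints','tool_pos','tcp_rot','force','moment']})
rows(88.7,97,.135,.135,(-.2,1),5)
save(robot.get_image('wrist'),'w3.png')"
```

```text
{'clock': 7.267, 'joints': [-1.087, 0.93, 0.634, 1.827, 1.11, 2.065], 'tool_pos': [0.534, -0.445, 0.252], 'tcp_rot': [-2.002, -0.437, -0.641], 'force': [17.813, 0.583, 31.888], 'moment': [3.514, -4.3, -1.805]}
now r,pol 0.13707739707035196 89.16031616723005
[ 0.19  0.22 -0.26] [-0.04  0.2 ]
[ 0.19  0.23 -0.25] [-0.04  0.2 ]
[ 0.19  0.24 -0.24] [-0.04  0.2 ]
[ 0.19  0.25 -0.23] [-0.04  0.2 ]
[ 0.19  0.26 -0.23] [-0.04  0.2 ]
```

```bash
python3 -c "
from arc import *
rows(89.2,97,.137,.141,(.4,.4),5)"
```

```text
now r,pol 0.1370666052352664 89.51854936482587
[ 0.22  0.14 -0.28] [0.08 0.08]
[ 0.22  0.15 -0.28] [0.08 0.08]
[ 0.22  0.16 -0.28] [0.08 0.08]
[ 0.22  0.17 -0.28] [0.08 0.08]
[ 0.22  0.18 -0.27] [0.08 0.08]
```

View pics/w3.png

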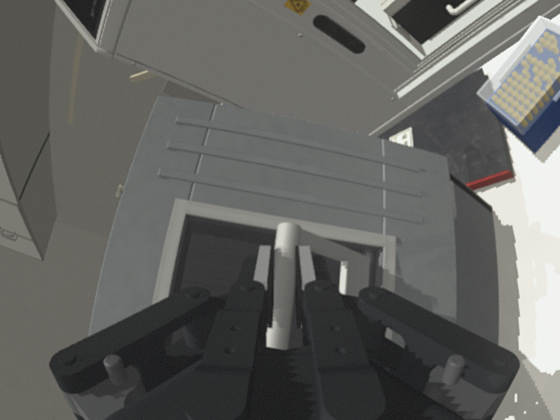

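The wrist view shows the bar at (286,270) held between the pads, the lid steep and nothing pinched in the dish. One more arc step with the radius eased out.

servo_tool(travel=[[0.22,0.14,-0.28],[0.22,0.15,-0.28],[0.22,0.16,-0.28],[0.22,0.17,-0.28],[0.22,0.18,-0.27]], angular=[[0.04,0.08,0],[0.04,0.08,0],[0.04,0.08,0],[0.04,0.08,0],[0.04,0.08,0]], grip=[-1,-1,-1,-1,-1])

```text
clock: 7.73
tool_pos: [0.5329, -0.464, 0.2539]
tcp_rot: [-1.964, -0.453, -0.68]
force: [13.8, 8.4, 7.3]
opening: 0.0094
grip_force: 63.2
```

```bash
python3 -c "
from arc import *
s=robot.sense();print({k:np.round(s[k],3).tolist() for k in ['clock','joints','tool_pos','tcp_rot','force','moment']})
im=robot.get_image('top')
K=im['intrinsics'];Rm=R.from_euler('xyz',im['rotation']).as_matrix()
v,u=np.mgrid[:420,:560];d=im['z_map']
P=np.stack([(u-K[0,2])/K[0,0]*d,(v-K[1,2])/K[1,1]*d,d],-1)@Rm.T+im['origin']
# lid edge: highest pts per y near x .60-.64 (away from the gripper)
for x in (.6,.62,.64):
    m=(abs(P[...,0]-x)<.008)&(P[...,1]<-.2)&(P[...,1]>-.6)&(P[...,2]>.13)&(d>0)
    q=P[m];q=q[np.argsort(-q[:,2])][:4];print(np.round(q,3).tolist())
rows(96,101,.14,.142,(0,.4),5)
T=R.from_euler('xyz',s['tcp_rot']);print(T.as_matrix().round(2))
c=cv2.resize(im['color'][130:270,250:470],(770,490));cv2.imwrite('pics/t3.png',c[:,:,::-1])"
```

```text
{'clock': 7.733, 'joints': [-1.108, 0.978, 0.703, 1.887, 1.143, 2.021], 'tool_pos': [0.533, -0.464, 0.254], 'tcp_rot': [-1.964, -0.453, -0.68], 'force': [13.774, 8.375, 7.317], 'moment': [1.458, -0.636, -0.783]}
[[0.605, -0.395, 0.34], [0.593, -0.4, 0.338], [0.603, -0.401, 0.336], [0.594, -0.398, 0.335]]
[[0.613, -0.401, 0.338], [0.628, -0.404, 0.337], [0.625, -0.404, 0.336], [0.623, -0.4, 0.336]]
[[0.643, -0.398, 0.337], [0.638, -0.403, 0.336], [0.635, -0.405, 0.335], [0.636, -0.401, 0.335]]
now r,pol 0.1397863622783847 97.19266510736291
[ 0.13  0.12 -0.17] [0.   0.08]
[ 0.13  0.13 -0.17] [0.   0.08]
[ 0.13  0.13 -0.16] [0.   0.08]
[ 0.13  0.14 -0.16] [0.   0.08]
[ 0.13  0.14 -0.16] [0.   0.08]
[[ 0.7   0.07  0.71]
 [-0.57 -0.55  0.61]
 [ 0.44 -0.83 -0.34]]
```

View pics/t3.png

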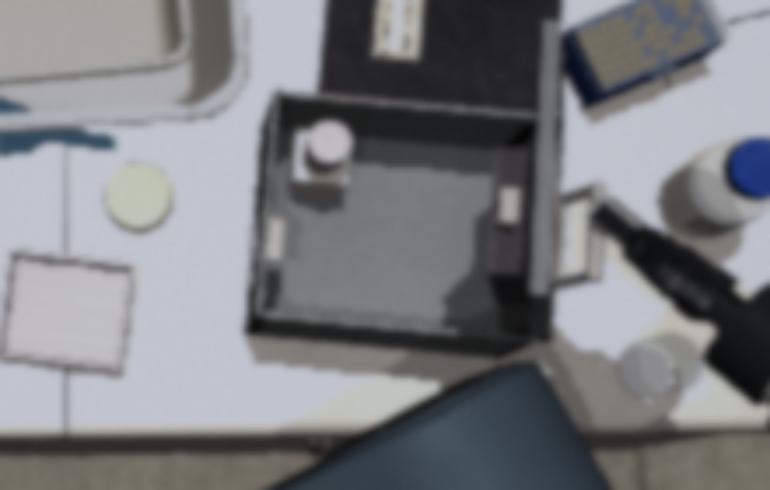

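The top crop shows the lid standing up at (545,170), at about 74° by its edge height. The spindle head is at (330,143) in its sleeve, and the beaker at (648,370) is untouched. A few more degrees, then let go.

servo_tool(travel=[[0.13,0.12,-0.17],[0.13,0.13,-0.17],[0.13,0.13,-0.16],[0.13,0.14,-0.16],[0.13,0.14,-0.16]], angular=[[0,0.08,0],[0,0.08,0],[0,0.08,0],[0,0.08,0],[0,0.08,0]], grip=[-1,-1,-1,-1,-1])

```text
clock: 8.2
tool_pos: [0.5321, -0.4769, 0.2545]
tcp_rot: [-1.943, -0.47, -0.726]
force: [36.0, 3.5, 4.1]
opening: 0.0082
grip_force: 56.5
```

servo_tool(travel=[[0,0,0],[0,0,0],[0,0,0],[0,0,0],[0,0,0]], angular=[[0,0,0],[0,0,0],[0,0,0],[0,0,0],[0,0,0]], grip=[-0.2,-0.2,-0.2,-0.2,-0.2])

```text
clock: 8.62
tool_pos: [0.5304, -0.477, 0.252]
tcp_rot: [-1.947, -0.467, -0.722]
force: [-0.4, -0.2, -0.0]
opening: 0.0342
grip_force: 0.0
```

servo_tool(travel=[[0,0,-0.8],[0,0,-1],[0,0,-1],[0,0,-1],[0,0,-1]], angular=[[0,0,0],[0,0,0],[0,0,0],[0,0,0],[0,0,0]], grip=[-0.2,-0.2,-0.2,-0.2,-0.2])

```text
clock: 9.03
tool_pos: [0.4952, -0.5037, 0.2663]
tcp_rot: [-1.95, -0.468, -0.725]
force: [1.2, -0.7, 1.3]
opening: 0.0341
grip_force: 0.0
```

```bash
python3 -c "
from arc import *
s=robot.sense();print({k:np.round(s[k],3).tolist() for k in ['clock','joints','tool_pos','tcp_rot','force','moment','opening']})
im=robot.get_image('top')
K=im['intrinsics'];Rm=R.from_euler('xyz',im['rotation']).as_matrix()
v,u=np.mgrid[:420,:560];d=im['z_map']
P=np.stack([(u-K[0,2])/K[0,0]*d,(v-K[1,2])/K[1,1]*d,d],-1)@Rm.T+im['origin']
m=(abs(P[...,0]-.61)<.02)&(P[...,1]<-.2)&(P[...,1]>-.6)&(P[...,2]>.13)&(d>0)
q=P[m];q=q[np.argsort(-q[:,2])][:6];print(np.round(q,3).tolist())
for t in ['sleeve_mouth','spindle','tray','petri','beaker']:
    for e in robot.place_of(im,t)[:2]:
        a,b=e['location'][0]*560,e['location'][1]*420;z={'sleeve_mouth':.055,'spindle':.005}.get(t,0)
        print(t,round(e['confidence'],2),round(a,1),round(b,1),px(im,a,b,z).round(4))
# head top: points z .095-.115 inside the case near the sleeve
m=(P[...,2]>.095)&(P[...,2]<.112)&(abs(P[...,0]-.63)<.05)&(abs(P[...,1]+.28)<.05)
q=P[m];c=(q.max(0)+q.min(0))/2;print('head',len(q),q.mean(0).round(4),c.round(4))
m=(P[...,2]>.108)&(P[...,2]<.125)&(abs(P[...,1]+.33)<.15)&(P[...,0]>.44)&(P[...,0]<.7)
print('rim',cv2.minAreaRect(P[m][:,:2].astype(np.float32)*1000))
print(s['tool_pos'],R.from_euler('xyz',s['tcp_rot']).as_matrix().round(3))"
```

```text
{'clock': 9.033, 'joints': [-1.185, 1.042, 0.837, 2.037, 1.136, 1.923], 'tool_pos': [0.495, -0.504, 0.266], 'tcp_rot': [-1.95, -0.468, -0.725], 'force': [1.191, -0.701, 1.319], 'moment': [-0.478, 0.638, -0.089], 'opening': 0.034}
[[0.602, -0.418, 0.342], [0.611, -0.416, 0.342], [0.602, -0.42, 0.34], [0.619, -0.422, 0.34], [0.602, -0.409, 0.34], [0.609, -0.421, 0.34]]
spindle 0.65 340.6 177.5 [ 0.6327 -0.2859  0.005 ]
tray 0.97 218.7 221.4 [0.499  0.0933 0.    ]
tray 0.94 266.2 218.7 [ 0.506  -0.0535  0.    ]
petri 0.62 287.1 183.3 [ 0.6171 -0.1192  0.    ]
petri 0.47 339.4 178.6 [ 0.6304 -0.2828  0.    ]
beaker 0.71 434.3 233.2 [ 0.4565 -0.5659  0.    ]
head 207 [ 0.6415 -0.2766  0.1046] [ 0.6415 -0.2791  0.1037]
rim ((580.5750732421875, -312.21661376953125), (277.8522644042969, 212.79727172851562), 83.94441986083984)
[ 0.49515787 -0.50370298  0.26631734] [[ 0.668  0.068  0.741]
 [-0.592 -0.555  0.585]
 [ 0.451 -0.829 -0.33 ]]
```

```bash
cat > go.py <<'E'
from h import *
from scipy.spatial.transform import Slerp
def go(wps,ns,yaw=-.0715,nrot=None):
    "waypoints from the present pose; prints rows of tool shift cm and turn units"
    s=robot.sense();T=R.from_euler("xyz",s["tcp_rot"]);G=R.from_euler("xyz",[np.pi,0,yaw]);n=sum(ns);nrot=nrot or n
    sl=Slerp([0,1],R.concatenate([T,G]));p=np.array(s["tool_pos"]);k=0
    for w,m in zip(wps,ns):
        st=(np.array(w)-p)/m;p=np.array(w)
        for _ in range(m):
            A=sl(min(1,k/nrot));B=sl(min(1,(k+1)/nrot));k+=1
            print((A.inv().apply(st)*100).round(2).tolist(),np.degrees((A.inv()*B).as_rotvec()/6).round(2).tolist())
E
python3 -c "
from go import *
go([(.39,-.5,.32),(.37,-.3,.30),(.57,-.28,.27)],[6,7,7],nrot=13)"
```

```text
[-0.8, -0.88, -1.58] [-0.72, -0.56, -0.21]
[-0.88, -0.78, -1.59] [-0.72, -0.56, -0.21]
[-0.96, -0.68, -1.59] [-0.72, -0.56, -0.21]
[-1.04, -0.58, -1.58] [-0.72, -0.56, -0.21]
[-1.12, -0.49, -1.56] [-0.72, -0.56, -0.21]
[-1.2, -0.4, -1.52] [-0.72, -0.56, -0.21]
[-1.24, -2.25, 1.31] [-0.72, -0.56, -0.21]
[-1.12, -2.37, 1.2] [-0.72, -0.56, -0.21]
[-1.0, -2.48, 1.08] [-0.72, -0.56, -0.21]
[-0.88, -2.58, 0.95] [-0.72, -0.56, -0.21]
[-0.77, -2.66, 0.8] [-0.72, -0.56, -0.21]
[-0.67, -2.73, 0.64] [-0.72, -0.56, -0.21]
[-0.57, -2.79, 0.47] [-0.72, -0.56, -0.21]
[2.83, -0.49, 0.43] [0.0, 0.0, 0.0]
[2.83, -0.49, 0.43] [0.0, 0.0, 0.0]
[2.83, -0.49, 0.43] [0.0, 0.0, 0.0]
[2.83, -0.49, 0.43] [0.0, 0.0, 0.0]
[2.83, -0.49, 0.43] [0.0, 0.0, 0.0]
[2.83, -0.49, 0.43] [0.0, 0.0, 0.0]
[2.83, -0.49, 0.43] [0.0, 0.0, 0.0]
```

servo_tool(travel=[[-0.8,-0.88,-1.58],[-0.88,-0.78,-1.59],[-0.96,-0.68,-1.59],[-1.04,-0.58,-1.58],[-1.12,-0.49,-1.56]], angular=[[-0.72,-0.56,-0.21],[-0.72,-0.56,-0.21],[-0.72,-0.56,-0.21],[-0.72,-0.56,-0.21],[-0.72,-0.56,-0.21]], grip=[-0.2,-0.2,-0.2,-0.2,-0.2])

```text
clock: 9.75
tool_pos: [0.4064, -0.5007, 0.3121]
tcp_rot: [-2.471, -0.38, -0.394]
force: [0.6, -0.1, 0.6]
opening: 0.0342
grip_force: 0.0
```

```bash
python3 -c "
from go import *
s=robot.sense();print({k:np.round(s[k],3).tolist() for k in ['clock','joints','tool_pos','tcp_rot','force']})
go([(.385,-.49,.32),(.37,-.3,.30),(.57,-.28,.27)],[1,8,7],nrot=8)"
```

```text
{'clock': 9.75, 'joints': [-1.189, 0.77, 0.775, 1.894, 0.698, 2.096], 'tool_pos': [0.406, -0.501, 0.312], 'tcp_rot': [-2.471, -0.38, -0.394], 'force': [0.56, -0.087, 0.559]}
[-1.93, -1.14, -1.17] [-0.71, -0.56, -0.21]
[-0.99, -1.88, 1.11] [-0.71, -0.56, -0.21]
[-0.89, -1.98, 1.02] [-0.71, -0.56, -0.21]
[-0.78, -2.07, 0.92] [-0.71, -0.56, -0.21]
[-0.69, -2.15, 0.81] [-0.71, -0.56, -0.21]
[-0.59, -2.22, 0.68] [-0.71, -0.56, -0.21]
[-0.51, -2.28, 0.55] [-0.71, -0.56, -0.21]
[-0.43, -2.32, 0.4] [-0.71, -0.56, -0.21]
[-0.36, -2.36, 0.25] [0.0, 0.0, 0.0]
[2.83, -0.49, 0.43] [0.0, 0.0, 0.0]
[2.83, -0.49, 0.43] [0.0, 0.0, 0.0]
[2.83, -0.49, 0.43] [0.0, 0.0, 0.0]
[2.83, -0.49, 0.43] [0.0, 0.0, 0.0]
[2.83, -0.49, 0.43] [0.0, 0.0, 0.0]
[2.83, -0.49, 0.43] [0.0, 0.0, 0.0]
[2.83, -0.49, 0.43] [0.0, 0.0, 0.0]
```

servo_tool(travel=[[-1.93,-1.14,-1.17],[-0.99,-1.88,1.11],[-0.89,-1.98,1.02],[-0.78,-2.07,0.92],[-0.69,-2.15,0.81]], angular=[[-0.71,-0.56,-0.21],[-0.71,-0.56,-0.21],[-0.71,-0.56,-0.21],[-0.71,-0.56,-0.21],[-0.71,-0.56,-0.21]], grip=[0,0,0,0,0])

```text
clock: 10.17
tool_pos: [0.3781, -0.3937, 0.31]
tcp_rot: [-2.91, -0.166, -0.16]
force: [1.5, -0.1, -0.2]
opening: 0.0426
grip_force: 0.0
```

servo_tool(travel=[[-0.59,-2.22,0.68],[-0.51,-2.28,0.55],[-0.43,-2.32,0.4],[-0.36,-2.36,0.25],[0,0,0]], angular=[[-0.71,-0.56,-0.21],[-0.71,-0.56,-0.21],[-0.71,-0.56,-0.21],[0,0,0],[0,0,0]], grip=[0.15,0.15,0.15,0.15,0.15])

```text
clock: 10.58
tool_pos: [0.3713, -0.2953, 0.3005]
tcp_rot: [-3.136, -0.001, -0.07]
force: [-0.9, 0.9, -0.8]
opening: 0.049
grip_force: 0.0
```

servo_tool(travel=[[3.9,-0.7,0.6],[3.9,-0.7,0.6],[3.9,-0.7,0.6],[3.9,-0.7,0.6],[3.9,-0.7,0.6]], angular=[[0,0,0],[0,0,0],[0,0,0],[0,0,0],[0,0,0]], grip=[0.15,0.15,0.15,0.15,0.15])

```text
clock: 11.0
tool_pos: [0.5699, -0.2785, 0.27]
tcp_rot: [-3.135, -0.001, -0.075]
force: [0.2, -1.3, 0.7]
opening: 0.0489
grip_force: 0.0
```

```bash
python3 - <<'E'
from h import *
s=robot.sense();print({k:np.round(s[k],3).tolist() for k in ["clock","joints","tool_pos","tcp_rot","opening","force"]})
im=robot.get_image("wrist");save(im,"w4.png")
for t,z in [("sleeve_mouth",.055),("spindle",.005),("tray",0)]:
    for f in (robot.place_of,robot.find_in):
      for d in f(im,t)[:2]:
        u,v=d["location"][0]*560,d["location"][1]*420
        print(f.__name__,t,round(d["confidence"],2),round(u),round(v),np.round(wpx(im,s,u,v),4),np.round(wpx(im,s,u,v,z),4))
E
```

```text
{'clock': 11.0, 'joints': [-0.457, 0.513, 0.444, 1.504, 0.006, 2.759], 'tool_pos': [0.57, -0.278, 0.27], 'tcp_rot': [-3.135, -0.001, -0.075], 'opening': 0.049, 'force': [0.177, -1.344, 0.7]}
call sleeve_mouth 0.49 284 120 [ 0.637  -0.2824  0.1054] [ 0.6365 -0.2819  0.055 ]
call sleeve_mouth 0.65 415 195 [ 0.5339 -0.4434  0.0086] [ 0.5467 -0.4243  0.055 ]
call spindle 0.56 285 119 [ 0.6374 -0.2836  0.1058] [ 0.6365 -0.2831  0.005 ]
call spindle 0.62 284 119 [ 0.6378 -0.283   0.106 ] [ 0.6371 -0.2822  0.005 ]
call tray 0.58 60 239 [0.5022 0.0792 0.0048] [0.5005 0.0836 0.    ]
call tray 0.57 132 230 [ 0.5118 -0.0616  0.0054] [ 0.5101 -0.0585  0.    ]
call tray 0.76 56 240 [0.501  0.0876 0.0043] [0.4995 0.0918 0.    ]
call tray 0.59 160 151 [ 0.6144 -0.127   0.0143] [ 0.6134 -0.1211  0.    ]
```

View pics/w4.png

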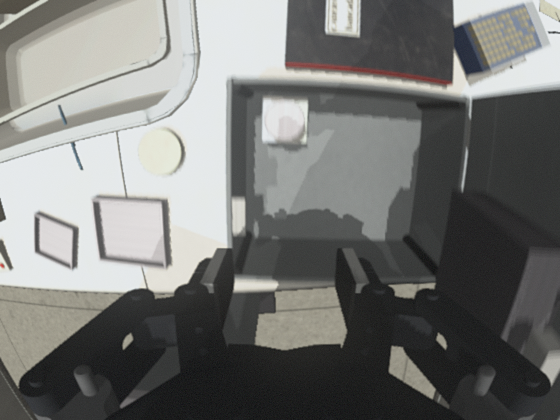

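The wrist view shows the spindle head at about (285,120) on the white sleeve block, the large tray at (132,230) and the lid standing at right. Fitting the head from depth.

```bash
python3 - <<'E'
from h import *
s=robot.sense();im=robot.get_image("wrist");Q=[]
for v in range(85,155):
    for u in range(245,330):
        if im["z_map"][v,u]>0:
            p=wpx(im,s,u+.0,v+.0) if False else None
K=np.array(im["intrinsics"]);v,u=np.mgrid[85:155,245:330];d=im["z_map"][85:155,245:330]
a=np.stack([(u-K[0,2])/K[0,0],(v-K[1,2])/K[1,1]],-1);th=np.linalg.norm(a,axis=-1)
r=np.concatenate([a/th[...,None]*np.tan(th)[...,None],np.ones(th.shape+(1,))],-1)*d[...,None]
M=np.array(im["mount"]);T=R.from_euler("xyz",s["tcp_rot"]).as_matrix()
P=(r@M[:3,:3].T+M[:3,3])@T.T+s["tool_pos"]
h=P[(P[...,2]>.098)&(P[...,2]<.112)];m=(abs(h[:,1]+.282)<.025)&(abs(h[:,0]-.636)<.028);h=h[m]
print("head",len(h),h.mean(0).round(4),cv2.minEnclosingCircle((h[:,:2]*1000).astype(np.float32)))
b=P[(P[...,2]>.048)&(P[...,2]<.062)];print("block",len(b),cv2.minAreaRect((b[:,:2]*1000).astype(np.float32)))
E
```

```text
head 1240 [ 0.6345 -0.2829  0.1054] ((641.82373046875, -289.12298583984375), 27.25017547607422)
block 837 ((638.6998901367188, -286.4117126464844), (86.18859100341797, 55.908390045166016), 83.92887878417969)
```

servo_tool(travel=[[2.2,-0.05,0],[2.2,-0.05,2],[2.1,-0.04,2.5],[0,0,3],[0,0,2.5]], angular=[[0,0,0],[0,0,0],[0,0,0],[0,0,0],[0,0,0]], grip=[0.22,0.22,0.22,0.22,0.22])

```text
clock: 11.82
tool_pos: [0.6332, -0.2825, 0.169]
tcp_rot: [-3.136, -0.001, -0.075]
force: [-0.2, -0.5, -0.3]
opening: 0.0524
grip_force: 0.0
```

```bash
python3 - <<'E'
from h import *
s=robot.sense();print({k:np.round(s[k],3).tolist() for k in ["clock","joints","tool_pos","tcp_rot","opening","force"]})
im=robot.get_image("wrist");save(im,"w5.png")
for f in (robot.place_of,robot.find_in):
  for d in f(im,"spindle")[:2]:
    u,v=d["location"][0]*560,d["location"][1]*420
    print(round(d["confidence"],2),round(u),round(v),np.round(wpx(im,s,u,v),4),np.round(wpx(im,s,u,v,.1),4))
E
```

```text
{'clock': 11.817, 'joints': [-0.422, 0.655, 0.428, 1.345, 0.006, 2.795], 'tool_pos': [0.633, -0.282, 0.169], 'tcp_rot': [-3.136, -0.001, -0.075], 'opening': 0.052, 'force': [-0.205, -0.472, -0.312]}
0.61 286 189 [ 0.6482 -0.2846  0.0496] [ 0.6595 -0.2856  0.1   ]
0.69 286 223 [ 0.6392 -0.2843  0.1053] [ 0.6374 -0.2842  0.1   ]
```

View pics/w5.png

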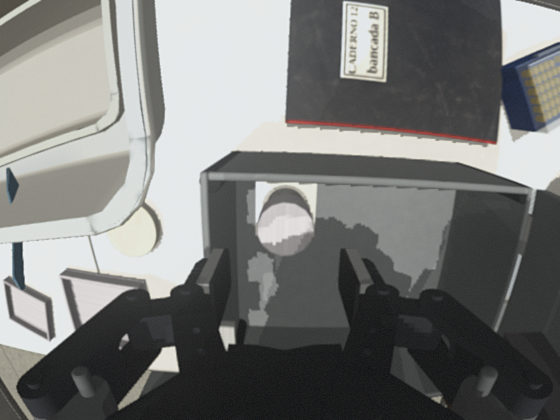

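The view shows the head top at about (286,230), almost centred between the pads, and clear of the front wall at (205,230). Small correction, then down and grip.

servo_tool(travel=[[0.2,0.15,1],[0,0,1.5],[0,0,1.5],[0,0,1],[0,0,1]], angular=[[0,0,0],[0,0,0],[0,0,0],[0,0,0],[0,0,0]], grip=[0.12,0.12,0.12,0.12,0.12])

```text
clock: 12.38
tool_pos: [0.6356, -0.284, 0.1112]
tcp_rot: [-3.136, -0.002, -0.075]
force: [0.7, -0.7, 0.4]
opening: 0.0477
grip_force: 0.0
```

servo_tool(travel=[[0,0,1],[0,0,0.7],[0,0,0],[0,0,0],[0,0,0]], angular=[[0,0,0],[0,0,0],[0,0,0],[0,0,0],[0,0,0]], grip=[0.12,0.12,0.12,-1,-1])

```text
clock: 12.8
tool_pos: [0.6355, -0.2835, 0.094]
tcp_rot: [-3.136, -0.001, -0.075]
force: [-0.2, -0.3, -1.5]
opening: 0.0342
grip_force: 59.8
```

servo_tool(travel=[[0,0,0],[0,0,0],[0,0,0]], angular=[[0,0,0],[0,0,0],[0,0,0]], grip=[-1,-1,-1])

```text
clock: 13.05
tool_pos: [0.6354, -0.2835, 0.0938]
tcp_rot: [-3.136, -0.001, -0.075]
force: [1.4, 0.3, 1.3]
opening: 0.0342
grip_force: 60.0
```

servo_tool(travel=[[0,0,-0.8],[0,0,-1],[0,0,-1],[0,0,-1],[0,0,-1]], angular=[[0,0,0],[0,0,0],[0,0,0],[0,0,0],[0,0,0]], grip=[-1,-1,-1,-1,-1])

```text
clock: 13.47
tool_pos: [0.6354, -0.2838, 0.143]
tcp_rot: [-3.136, -0.001, -0.075]
force: [0.2, 0.6, -1.8]
opening: 0.0341
grip_force: 59.9
```

servo_tool(travel=[[0,0,-1.5],[0,0,-2],[0,0,-2.2],[0,0,-2.2],[0,0,-2.2]], angular=[[0,0,0],[0,0,0],[0,0,0],[0,0,0],[0,0,0]], grip=[-1,-1,-1,-1,-1])

```text
clock: 13.88
tool_pos: [0.6348, -0.2842, 0.2444]
tcp_rot: [-3.136, -0.001, -0.075]
force: [0.7, 0.3, -1.9]
opening: 0.0339
grip_force: 59.9
```

```bash
python3 - <<'E'
from h import *
s=robot.sense();print({k:np.round(s[k],3).tolist() for k in ["clock","joints","tool_pos","tcp_rot","opening","force"]})
im=robot.get_image("top")
b=robot.get_image("scene")
for d in robot.place_of(im,"tray")[:3]:
    u,v=d["location"][0]*560,d["location"][1]*420
    print(round(d["confidence"],2),np.round(px(im,u,v,.0),4))
c=im["color"][195:245,240:300].astype(np.uint8);g=cv2.cvtColor(c,cv2.COLOR_RGB2GRAY)
_,t=cv2.threshold(g,0,255,cv2.THRESH_OTSU)
cv2.imwrite("pics/p6.png",np.hstack([cv2.resize(im["color"][160:260,230:390],(400,300)),cv2.resize(b["color"][150:285,240:420],(400,300))])[:,:,::-1])
print(px(im,269.5,219.7,.004))
E
```

```text
{'clock': 13.883, 'joints': [-0.423, 0.669, 0.642, 1.545, 0.006, 2.793], 'tool_pos': [0.635, -0.284, 0.244], 'tcp_rot': [-3.136, -0.001, -0.075], 'opening': 0.034, 'force': [0.67, 0.311, -1.905]}
0.89 [0.4942 0.0846 0.    ]
0.75 [ 0.496  -0.0562  0.    ]
[ 0.50220104 -0.0636867   0.004     ]
```

View pics/p6.png

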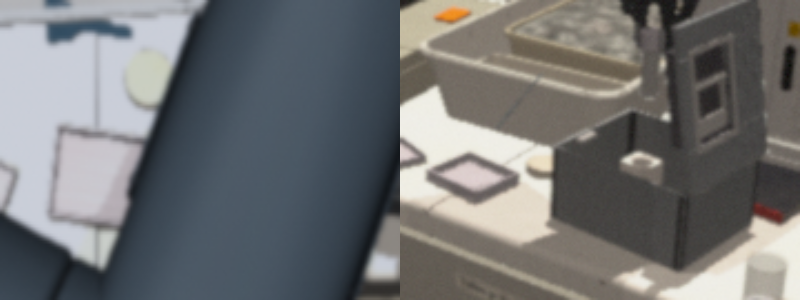

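The left half (top) shows the tray partly behind the arm at (100,175). The right half shows the spindle hanging upright clear of the case at (652,50), with the sleeve empty at (640,160) and the lid open. Carrying it to the tray.

servo_tool(travel=[[-1.2,-1.8,0],[-1.5,-2.2,0],[-1.5,-2.2,0],[-1.5,-2.2,0],[-1.5,-2.2,0]], angular=[[0,0,0],[0,0,0],[0,0,0],[0,0,0],[0,0,0]], grip=[-1,-1,-1,-1,-1])

```text
clock: 14.45
tool_pos: [0.5698, -0.1721, 0.242]
tcp_rot: [-3.135, 0.001, -0.075]
force: [0.2, 0.3, -2.2]
opening: 0.034
grip_force: 60.1
```

servo_tool(travel=[[-1.5,-2.2,0.5],[-1.5,-2.2,1],[-1.5,-2.2,1.5],[-1.5,-2.2,1.5],[-1.3,-2,1]], angular=[[0,0,0],[0,0,0],[0,0,0],[0,0,0],[0,0,0]], grip=[-1,-1,-1,-1,-1])

```text
clock: 14.87
tool_pos: [0.5044, -0.0584, 0.1866]
tcp_rot: [-3.135, 0.002, -0.075]
force: [-0.2, 0.4, -2.0]
opening: 0.0341
grip_force: 60.1
```

```bash
python3 - <<'E'
from h import *
s=robot.sense();print({k:np.round(s[k],3).tolist() for k in ["clock","joints","tool_pos","tcp_rot","opening","force"]})
im=robot.get_image("wrist");save(im,"w7.png")
for d in robot.place_of(im,"tray")[:3]:
    u,v=d["location"][0]*560,d["location"][1]*420
    print(round(d["confidence"],2),round(u),round(v),np.round(wpx(im,s,u,v,.0),4))
E
```

```text
{'clock': 14.867, 'joints': [-0.119, 0.251, -0.147, 1.174, 0.006, 3.098], 'tool_pos': [0.504, -0.058, 0.187], 'tcp_rot': [-3.135, 0.002, -0.075], 'opening': 0.034, 'force': [-0.247, 0.427, -1.983]}
0.94 285 184 [ 0.5084 -0.0592  0.    ]
0.91 146 203 [0.5001 0.0898 0.    ]
```

View pics/w7.png

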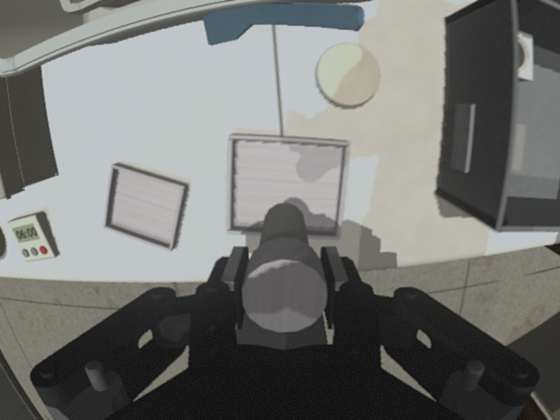

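The view shows the spindle held upright over the larger tray, whose centre is at (287,184), right where the network puts it under the TCP. Lowering.

servo_tool(travel=[[0.3,0,2],[0,0,2],[0,0,2],[0,0,1.5],[0,0,1]], angular=[[0,0,0],[0,0,0],[0,0,0],[0,0,0],[0,0,0]], grip=[-1,-1,-1,-1,-1])

```text
clock: 15.38
tool_pos: [0.5086, -0.0596, 0.1016]
tcp_rot: [-3.136, 0.002, -0.075]
force: [-0.6, 0.0, -2.3]
opening: 0.0342
grip_force: 60.3
```

servo_tool(travel=[[0,0,0.3],[0,0,0.2],[0,0,0],[0,0,0],[0,0,0]], angular=[[0,0,0],[0,0,0],[0,0,0],[0,0,0],[0,0,0]], grip=[-1,-1,-1,-1,-1])

```text
clock: 15.8
tool_pos: [0.5101, -0.0595, 0.0993]
tcp_rot: [-3.136, -0.002, -0.075]
force: [0.5, 0.4, -1.4]
opening: 0.0343
grip_force: 60.3
```

servo_tool(travel=[[0,0,0.2],[0,0,0.2],[0,0,0.1],[0,0,0],[0,0,0]], angular=[[0,0,0],[0,0,0],[0,0,0],[0,0,0],[0,0,0]], grip=[-1,-1,-1,-1,-1])

```text
clock: 16.22
tool_pos: [0.5095, -0.0594, 0.0935]
tcp_rot: [-3.136, -0.0, -0.075]
force: [0.1, 0.7, -2.4]
opening: 0.0341
grip_force: 60.4
```

servo_tool(travel=[[0,0,0.1],[0,0,0.05],[0,0,0]], angular=[[0,0,0],[0,0,0],[0,0,0]], grip=[-1,-1,-1])

```text
clock: 16.47
tool_pos: [0.5102, -0.0594, 0.0927]
tcp_rot: [-3.136, -0.002, -0.075]
force: [-0.5, 1.7, 6.9]
opening: 0.034
grip_force: 61.4
```

Contact (+7 N). Letting go and rising.

servo_tool(travel=[[0,0,0],[0,0,0],[0,0,0],[0,0,0],[0,0,0]], angular=[[0,0,0],[0,0,0],[0,0,0],[0,0,0],[0,0,0]], grip=[0.3,0.3,0.3,0.3,0.3])

```text
clock: 16.88
tool_pos: [0.5096, -0.0594, 0.092]
tcp_rot: [-3.136, -0.0, -0.075]
force: [0.0, -0.1, -0.4]
opening: 0.0557
grip_force: 0.0
```

servo_tool(travel=[[0,0,-1],[0,0,-1.5],[0,0,-2],[0,0,-3],[0,0,-3]], angular=[[0,0,0],[0,0,0],[0,0,0],[0,0,0],[0,0,0]], grip=[0.3,0.3,0.3,0.3,0.3])

```text
clock: 17.3
tool_pos: [0.5089, -0.0599, 0.1986]
tcp_rot: [-3.136, 0.0, -0.075]
force: [0.8, -0.5, -0.3]
opening: 0.0556
grip_force: 0.0
```

```bash
python3 - <<'E'
from h import *
s=robot.sense();print({k:np.round(s[k],3).tolist() for k in ["clock","tool_pos","opening","force"]})
a=robot.get_image("wrist");b=robot.get_image("scene")
cv2.imwrite("pics/p8.png",np.hstack([cv2.resize(a["color"],(400,300)),cv2.resize(b["color"][150:285,240:420],(400,300))])[:,:,::-1])
E
```

```text
{'clock': 17.3, 'tool_pos': [0.509, -0.06, 0.199], 'opening': 0.056, 'force': [0.806, -0.545, -0.265]}
```

View pics/p8.png

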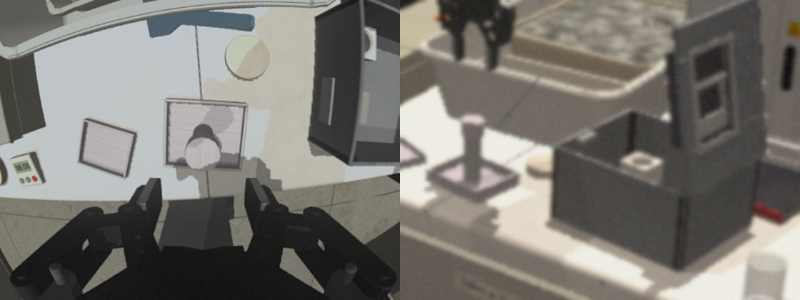

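The spindle stands upright in the tray (left half (205,145), right half (472,150)). The lid is open, the gripper is clear and the bystanders look undisturbed.

```bash
python3 -c "
from station import robot
print(robot.job_done())"
```

```text
the job is handed in; nothing more can be done
None
```

The job is handed in at about 17 s: the lid stands open at roughly 80° by the depth image, the spindle is upright on the floor of the larger tray with the gripper clear, and the petri dish, beaker and timer look undisturbed (I didn't check the tape at the end).

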